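# Roll the feed roller up to its stop

## Robot

A 6-joint arm with a two-finger parallel gripper is mounted at the origin on a cart in front of the work surface, level with it; the furniture and walls round the work are solid. World frame = base frame: x ahead of the robot, y to its left, z up, the work surface at z = 0. Lengths are in m, angles in degrees, forces in N, time in s.
With the tool pointing down it reaches from about 0.4 to 0.825 m from the base axis. Payload 7 kg.
Tool frame: the origin (TCP) lies midway between the tips of the shut fingers; the grasp point (between the pads) lies r.hold_point_z behind it (r.hold_point_z is the distance from the TCP to the grasp point, in m); z points along the fingers, x is the direction in which the jaws open and shut, and the axes are right-handed (so a half turn about z gives the same grasp; the last joint's range is limited). The gripper opens to 88 mm and grips with 3 to 60 N. Pads are 19 mm wide; open, the fingers measure 130 mm over their backs; the gripper's body (78 mm by 193 mm) begins 47 mm behind the grasp point.
Start: joints at [-50.988, 20.546, 0.682, 0, -70.136, -16.507], TCP at [0.258, -0.624, 0.227] pointing down, gripper open.
Joint ranges: [-176.03, 176.03], [-82.01, 121.73], [-58.28, 71.71], [-173.87, 95.51], [-174.79, -0.11], [-173.66, 173.66]. Speed limits (degrees/s): [136.94, 136.94, 172.46, 180, 180, 180].

## Interface

Orientations are given as [roll, pitch, yaw] about the fixed x, y, z axes, in that order (R = Rz(yaw) Ry(pitch) Rx(roll)).
In Python, from plant import get_state, viewer, close_job, r gives the robot as it stands.
- The arm moves only by the tool apply_moves, never from a script. Its argument "plan" is a list of rows, each a list of 3 entries, a list of its own where there are three numbers: the closure in counts, from 0 (fully open) to 255 (shut), then the shift along the tool's x, y, z in units of 50 mm (1.0 is 50 mm), then the turn about the tool's z in units of 6 degrees (1.0 is 6 degrees). A call has 1 to 12 rows; each row shifts and turns the commanded pose from where the row before left it, along the tool's axes as they then stand; what a row does not reach is not made up. A row lasts 1/8 s, in which the tool goes at most 62.5 mm and 10.7 degrees, less where a joint would pass 70% of its speed; a pose out of reach is approached as far as the arm can. A call is refused whole if a number of a shift passes 1 or a number of a turn 1, either way. A call with a gripper value outside its range is refused whole. The fingers move at their own pace and stop on an object; "squeeze" is the grip in N (left out, the last holds). Time passes only in rows, so rows that do not move let the fingers close. It gives the time, the measured TCP pose, the force and the opening at its end, in the units of the state.
- get_state(): the state, without advancing time (a new reading comes with each control period).
- viewer.capture(name): name is "scene" or "top" or "wrist"; returns a dict with "frame" (400x640x3 uint8, blue, green, red), "K" (3x3 intrinsics, pixels), "R" (3x3) and "t" (3): a world point X has camera coordinates R X + t; the wrist camera has in their place "mount" (4x4, takes a point from camera to tool coordinates, whose origin is the TCP and whose axes are the tool frame's). Camera axes: x right, y down, z forward; pixel columns grow to the right and rows downward; lengths in m; the calibration is good to about 2 mm. A picture is of the moment at which its call begins: read the wrist's pose just before it. There is no depth.
- close_job(): hands the job in, once; it reports no verdict.
The state is a dict: "time_s": time; "joints": joint angles; "qd": joint speeds; "joint_torque": joint torques, N m; "tcp_pos": TCP position; "eef_rot": TCP orientation; "contact_force": force on the tool from outside, world axes, zero at the start; "moment": the same for the moment, N m; "gripper_width": finger opening in m.
Only numpy, scipy, OpenCV 4.12 (cv2) and the standard library are available. Lean on these libraries where they do the work, as an engineer would, in place of code of your own. Each camera call takes 0.05 s, during which the arm holds its last target.

## Task

Slowly and gently push the loose steel roller up the wooden ramp with the fingertips until it drops over the crest at the top and lies at rest in the seat against the steel stop bar. Stay behind it the whole way, so that it never runs free or rolls back down the slope, and do not grip, straddle or lift it. Leave the mug, the glue pot and the spanner where they are.

Things in the scene. Friction and masses are not known exactly. Their poses are not given: they have to be found in the camera images.
- ramp: Fixed plywood ramp, 290 x 150 mm, dark wooden side rails. Origin on the bed under its middle, z up, x level and pointing up-slope. Along x in mm: end lip -150 to -144 (18 high), level landing to -70 (12 high), straight 8 degree slope to the crest at 70 (32 high), sunk seat, steel stop bar 113 to 131 (72 high). Track 118 wide; rails 10 thick, tops 12 above landing and slope, 44 high beside the seat.
- roller: Smooth oiled steel roller, diameter 50 mm, length 110, 0.3 to 0.65 kg, stub axles showing 10 mm at each end. Origin on its axis at mid length; its y is its axis, along the ramp's y (x, z turn as it rolls). Starts at rest on the landing, axis 37 mm above the bed; rolls freely. Seated against the stop, its axis is at ramp x = 88 mm, 50 mm above the bed.
- crest (a point): Middle of the crest edge at the top of the slope (ramp x = 70 mm, height 32 mm). Beyond it the track steps down 5 mm to the seat, whose floor falls 3 degrees toward the stop, so that a roller past the crest settles against the stop.
- stop_face (a point): Point in the middle of the stop bar's face that the roller comes to rest against (ramp x = 113 mm, height 50 mm).
- mug: White tea mug, 92 mm wide, 95 mm high, standing on the bed at the right of the ramp; origin at the centre of its underside. To be left alone.
- pot: Round tin glue pot, about 90 mm wide, 79 mm high, standing on the bed at the left of the ramp; origin at the centre of its underside. To be left alone.
- spanner: Flat steel spanner, 211 mm long along its own y, 41 mm wide, 9 mm thick, lying on the bed at the right, behind the mug; origin at the centre of its underside. To be left alone.
Mind the look-alikes: they are no part of the job. Of the things that look like the roller, the larger one is meant.

How it is judged:
By the outcome, as a careful person would: the job done as asked, in the order asked, and still so for the second after the job is handed in, with the robot touching nothing.
It also fails if it takes over 40 s, if anything falls off the work surface, if the arm or the gripper's body presses on something with over 40 N, if the wrist force passes 120 N, or if a joint passes its speed limit or range.

## Working session

There is one attempt and no reset: what is moved stays moved. The work goes in short steps, Python scripts to look and compute and a tool call to move; the robot and the scene stay as the last step left them, time stands still between calls to the robot, and variables do not carry over. Pictures are saved under pics/ and viewed, and the job is handed in when it is done.

Besides the shell and the picture viewer there is one more tool, called after ">>>" by a JSON object that holds its "fn" and its "kwargs", one argument or row to a line. apply_moves: Moves the arm, as the interface text tells. Its arguments: {"type":"object","properties":{"plan":{"type":"array","items":{"type":"array"}},"squeeze":{"type":"number"}},"required":["plan"]}

```bash
mkdir -p pics; cat > h.py <<'E'
import cv2,numpy as np,pickle
from plant import get_state, viewer, close_job, r
def snap(n,tag):
    s=get_state(); c=viewer.capture(n); c=dict(c); c['s']=s
    cv2.imwrite(f'pics/{tag}.png',c['frame']); pickle.dump(c,open(f'pics/{tag}.pkl','wb')); return c
def load(tag): return pickle.load(open(f'pics/{tag}.pkl','rb'))
def P(c): return c['K']@np.c_[c['R'],np.asarray(c['t']).reshape(3)]
def proj(c,X):
    X=np.atleast_2d(X); x=(np.c_[X,np.ones(len(X))]@P(c).T); return x[:,:2]/x[:,2:]
def onz(c,uv,z):
    R=np.asarray(c['R']);t=np.asarray(c['t']).reshape(3); d=R.T@np.linalg.inv(c['K'])@np.array([*uv,1.]); o=-R.T@t
    return o+d*(z-o[2])/d[2]
def crop(tag,x0,y0,x1,y1,k,out):
    im=load(tag)['frame'][y0:y1,x0:x1]; cv2.imwrite(f'pics/{out}.png',cv2.resize(im,None,fx=k,fy=k,interpolation=cv2.INTER_CUBIC))
E
python3 - <<'E'
from h import *
for n in('scene','top'):
    c=snap(n,n+'0'); print(n,c['K'],c['R'],c['t'])
print(get_state(),r.hold_point_z)
E
```

```text
scene [[455.15934637   0.         306.4214517 ]
 [  0.         455.15934637 195.54514253]
 [  0.           0.           1.        ]] [[-0.81179272 -0.58386471  0.00972557]
 [-0.33593622  0.45332588 -0.82561644]
 [ 0.47763945 -0.67349658 -0.56414795]] [0.48239696 0.15418457 1.16830022]
top [[371.22288891   0.         325.90897186]
 [  0.         371.22288891 203.14063061]
 [  0.           0.           1.        ]] [[-0.02597955 -0.99960833  0.0104039 ]
 [-0.99827313  0.02539353 -0.05297106]
 [ 0.05268613 -0.0117621  -0.99854185]] [0.15401446 0.50766831 1.06665354]
{'time_s': 0.1, 'joints': array([-5.09874921e+01,  2.05890825e+01,  6.40536820e-01, -1.84469574e-02,
       -7.01345326e+01, -1.65078700e+01]), 'qd': array([ 0.01600151, -0.11295859,  0.15889724,  0.02714388,  0.0863279 ,
       -0.04116534]), 'joint_torque': array([-9.68346540e-04, -5.84162271e+01,  2.93751669e+01,  7.01544642e+00,
        1.01416820e-02, -7.04394120e-05]), 'tcp_pos': array([ 0.25819721, -0.62321393,  0.22570586]), 'eef_rot': array([-1.79993019e+02, -8.45819097e-02,  1.12498352e+02]), 'contact_force': array([ 0.26735535, -0.01224761,  0.32606955]), 'moment': array([-0.00165379,  0.00692107,  0.04828157]), 'gripper_width': 0.08768364282669516} 0.0188
```

View pics/scene0.png

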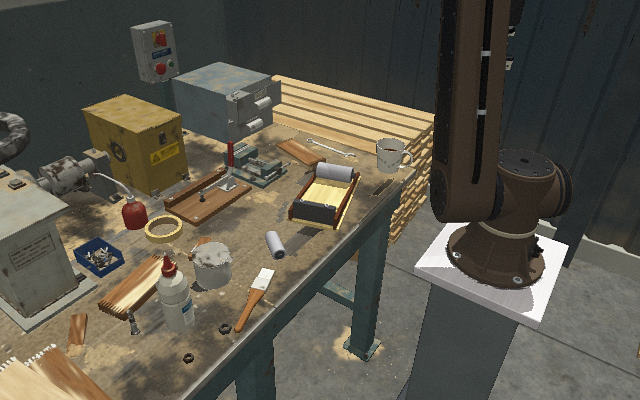

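View pics/top0.png

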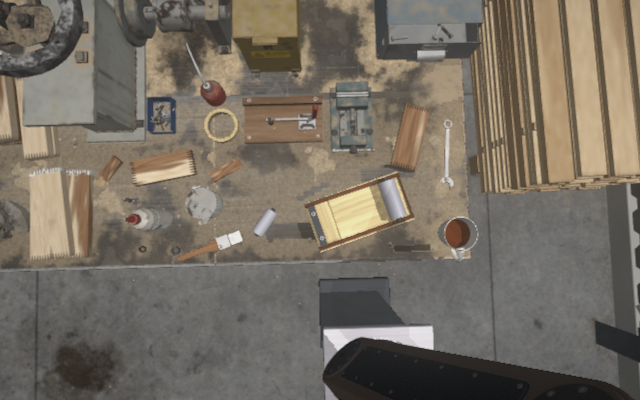

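Two roller look-alikes: one at top (395,200) on the ramp's landing, a smaller one at top (265,222) loose on the bench. The ramp one is larger and on the landing, so it fits. I'll enlarge to confirm.

```bash
python3 - <<'E'
from h import *
crop('top0',240,160,430,262,4,'tc'); crop('scene0',250,130,420,250,4.5,'sc')
E
```

```text
(no output)
```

View pics/tc.png

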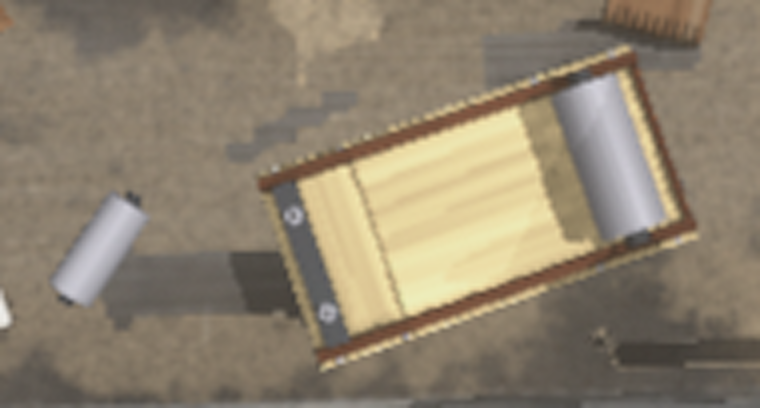

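View pics/sc.png

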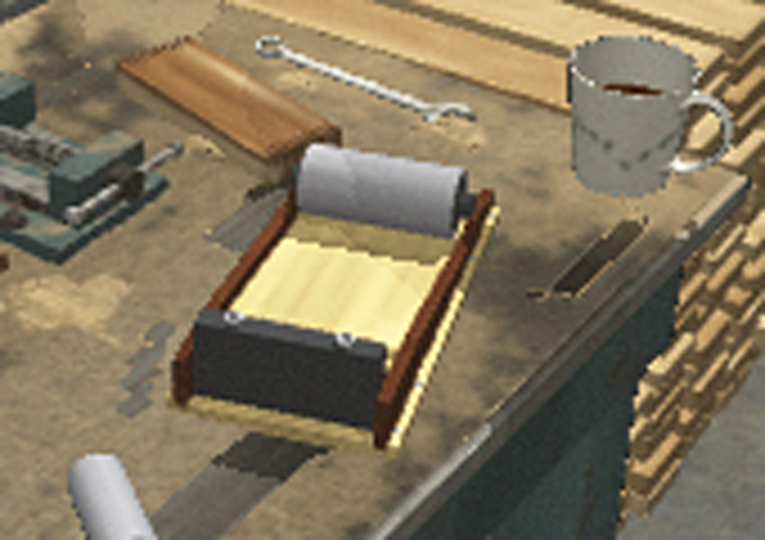

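```bash
cat > fit.py <<'E'
from h import *
from scipy.optimize import least_squares
T=load('top0');S=load('scene0')
tc=lambda p:np.array(p)/4+[240,160]-.375
sc=lambda p:np.array(p)/4.5+[250,130]-.39
obs=[(T,tc((297,180)),(113,-59,72)),(T,tc((347,338)),(113,59,72)),(T,tc((352,165)),(70,-59,32)),(T,tc((403,317)),(70,59,32)),
(S,sc((197,328)),(131,-59,72)),(S,sc((385,358)),(131,59,72)),(S,sc((205,310)),(113,-59,72)),(S,sc((388,347)),(113,59,72)),
(T,tc((633,70)),(-150,-59,18)),(T,tc((686,226)),(-150,59,18))]
def W(p,q):
    c,s=np.cos(p[2]),np.sin(p[2]); q=np.array(q)/1000; return np.array([p[0]+c*q[0]-s*q[1],p[1]+s*q[0]+c*q[1],q[2]+p[3]])
f=lambda p:np.concatenate([proj(c,W(p,q))[0]-uv for c,uv,q in obs])
s=least_squares(f,[.5,0,np.radians(110),0],loss='soft_l1')
if __name__=='__main__':
    p=s.x;print(p[:2],np.degrees(p[2]),p[3]);print(f(p).reshape(-1,2).round(1))
    for c,uv,n in [(T,tc((574,82)),'r axle up'),(T,tc((640,238)),'low'),]:
        w=onz(c,uv,.037);d=w-W(p,(0,0,0));cc,ss=np.cos(p[2]),np.sin(p[2]);print(n,w,cc*d[0]+ss*d[1],-ss*d[0]+cc*d[1])
    for c,uv,n,h in [(T,(457,233),'mug top',.095),(T,(203,203),'pot',.079),(T,(447,123),'sp',.005),(T,(447,184),'sp',.005)]: print(n,onz(c,uv,h))
E
python3 fit.py
```

```text
[0.48212227 0.05230528] 106.88104082789368 -0.0032789625733421713
[[-1.  -0.2]
 [-0.   1.2]
 [-0.2 -0.4]
 [ 0.2  0.8]
 [-0.6 -0.5]
 [-0.6  1.5]
 [-0.1 -0. ]
 [ 0.6  0.2]
 [ 1.  -0.1]
 [ 1.  -0.7]]
r axle up [ 0.57181654 -0.0238594   0.037     ] -0.09892865013563719 -0.06371219346099502
low [ 0.45938638 -0.06699957  0.037     ] -0.10756179559327937 0.05640060655461686
mug top [ 0.41794838 -0.20774734  0.095     ]
pot [0.51684076 0.4758007  0.079     ]
sp [ 0.74116114 -0.22518668  0.005     ]
sp [ 0.55924247 -0.21730073  0.005     ]
```

```bash
cat >> h.py <<'E'
from scipy.spatial.transform import Rotation as Ro
def todo(X,yaw):
    s=get_state(); M=Ro.from_euler('xyz',s['eef_rot'],degrees=True).as_matrix()
    print('t',s['time_s'],'tcp',s['tcp_pos'].round(4),'rot',s['eef_rot'].round(2),'F',s['contact_force'].round(2),'w',s['gripper_width'])
    print('shift units',(M.T@(np.array(X)-s['tcp_pos'])/.05).round(3),'turn units',((-(yaw-s['eef_rot'][2])+180)%360-180)/6)
E
python3 - <<'E'
from fit import *
X=W(s.x,(-158,0,0));X[2]=.2;print(X);todo(X,196.9)
E
```

```text
[ 0.52800319 -0.09888645  0.2       ]
t 0.1 tcp [ 0.2582 -0.6232  0.2257] rot [-1.7999e+02 -8.0000e-02  1.1250e+02] F [ 0.27 -0.01  0.33] w 0.08768364282669516
shift units [7.623 8.998 0.524] turn units -14.066941391355643
```

>>> {"fn": "apply_moves", "kwargs": {
  "plan": [
    [110,[0,0,0],-1],
    [110,[0,0,0],-1],
    [110,[0,0,0],-1],
    [110,[0,0,0],-1],
    [110,[0,0,0],-1],
    [110,[0,0,0],-1],
    [110,[0,0,0],-1],
    [110,[0,0,0],-1],
    [110,[0,0,0],-1],
    [110,[0,0,0],-1],
    [110,[0,0,0],-1],
    [110,[0,0,0],-1]
  ],
  "squeeze": 10
}}

```text
time_s: 1.6
tcp_pos: [0.2582, -0.6233, 0.226]
eef_rot: [179.9, -0.0, -175.3]
contact_force: [-0.2, 0.8, -0.3]
gripper_width: 0.05
```

>>> {"fn": "apply_moves", "kwargs": {
  "plan": [
    [110,[0,0,0],-1],
    [110,[0,0,0],-1],
    [110,[0,0,0],0],
    [110,[0,0,0],0]
  ]
}}

```text
time_s: 2.1
tcp_pos: [0.2583, -0.6235, 0.2263]
eef_rot: [180.0, -0.0, -163.6]
contact_force: [0.4, -0.1, 0.6]
gripper_width: 0.0498
```

```bash
python3 - <<'E'
from fit import *
X=W(s.x,(-158,0,0));X[2]=.2;print(X);todo(X,196.9)
E
```

```text
[ 0.52800319 -0.09888645  0.2       ]
t 2.1 tcp [ 0.2583 -0.6235  0.2263] rot [ 1.7997e+02 -1.0000e-02 -1.6363e+02] F [ 0.42 -0.11  0.57] w 0.049846497144394965
shift units [-8.133  8.545  0.529] turn units -0.08755436512488284
```

>>> {"fn": "apply_moves", "kwargs": {
  "plan": [
    [110,[-0.3,0.3,0],0],
    [110,[-0.6,0.6,0],0],
    [110,[-0.7,0.75,0],0],
    [110,[-0.7,0.75,0],0],
    [110,[-0.7,0.75,0],0],
    [110,[-0.7,0.75,0],0],
    [110,[-0.7,0.75,0],0],
    [110,[-0.7,0.75,0],0],
    [110,[-0.7,0.75,0],0],
    [110,[-0.7,0.75,0],0],
    [110,[-0.6,0.6,0],0],
    [110,[-0.4,0.4,0.2],0]
  ]
}}

```text
time_s: 3.6
tcp_pos: [0.5066, -0.1359, 0.2173]
eef_rot: [-180.0, 0.1, -163.4]
contact_force: [-0.9, -0.4, -1.0]
gripper_width: 0.0501
```

```bash
python3 - <<'E'
from fit import *
X=W(s.x,(-158,0,0));X[2]=.2;todo(X,196.9)
E
```

```text
t 3.6 tcp [ 0.5066 -0.1359  0.2173] rot [-1.7997e+02  1.3000e-01 -1.6345e+02] F [-0.91 -0.41 -1.01] w 0.050059875576514985
shift units [-0.621  0.587  0.348] turn units -0.05811637731197076
```

>>> {"fn": "apply_moves", "kwargs": {
  "plan": [
    [110,[-0.3,0.1,0],0],
    [110,[-0.2,0,0],0],
    [110,[0,0,0],0],
    [110,[0,0,0],0]
  ]
}}

```text
time_s: 4.1
tcp_pos: [0.5279, -0.1271, 0.2166]
eef_rot: [180.0, -0.0, -163.6]
contact_force: [0.0, -0.4, 0.1]
gripper_width: 0.0496
```

```bash
python3 - <<'E'
from fit import *
X=W(s.x,(-158,0,0));X[2]=.2;todo(X,196.9)
c=snap('wrist','w1'); print(c['mount'],c['K'])
E
```

```text
t 4.1 tcp [ 0.5279 -0.1271  0.2166] rot [ 1.8000e+02 -1.0000e-02 -1.6356e+02] F [ 0.02 -0.35  0.05] w 0.04964637047330228
shift units [-0.163  0.541  0.332] turn units -0.07694012828775006
[[ 9.99999854e-01 -5.30959284e-04  9.57411335e-05  2.88159179e-04]
 [ 4.84693303e-04  9.62060367e-01  2.72836241e-01 -7.31272010e-02]
 [-2.36973685e-04 -2.72836155e-01  9.62060485e-01 -1.56516941e-01]
 [ 0.00000000e+00  0.00000000e+00  0.00000000e+00  1.00000000e+00]] [[344.57720213   0.         320.84563403]
 [  0.         344.57720213 203.2550621 ]
 [  0.           0.           1.        ]]
```

View pics/w1.png

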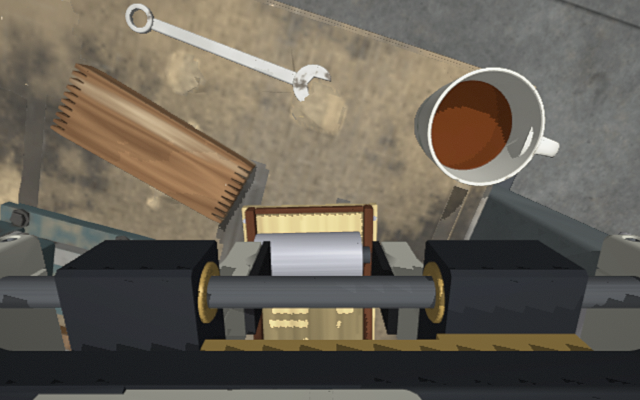

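```bash
python3 - <<'E'
from h import *
crop('w1',225,190,395,320,4.5,'w1c')
E
```

```text
(no output)
```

View pics/w1c.png

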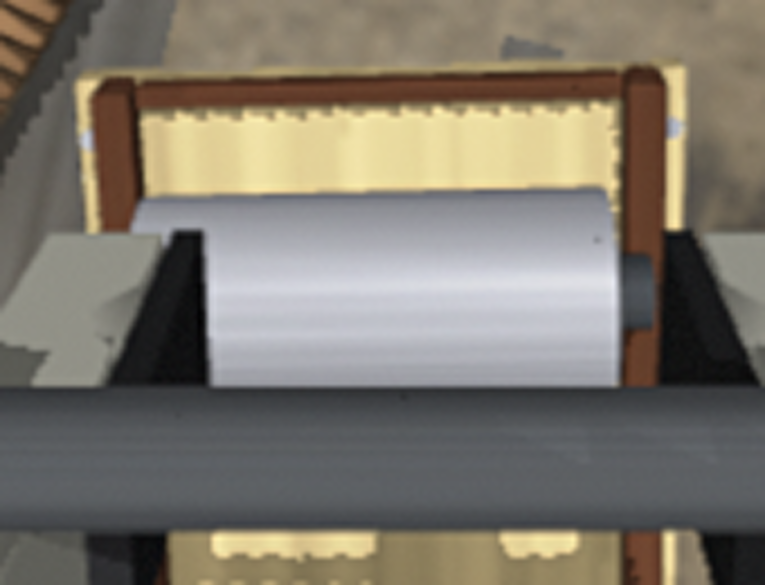

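```bash
cat >> h.py <<'E'
def wcam(c):
    s=c['s'];M=np.eye(4);M[:3,:3]=Ro.from_euler('xyz',s['eef_rot'],degrees=True).as_matrix();M[:3,3]=s['tcp_pos']
    C=np.linalg.inv(M@c['mount']); c=dict(c);c['R']=C[:3,:3];c['t']=C[:3,3];return c
E
cat > m.py <<'E'
from fit import *
p=s.x;w=wcam(load('w1'))
wc=lambda q:np.array(q)/4.5+[225,190]-.39
def ramp(X): d=X-W(p,(0,0,0));a,b=np.cos(p[2]),np.sin(p[2]);return np.round([1000*(a*d[0]+b*d[1]),1000*(-b*d[0]+a*d[1])],1)
for n,q,h in [('lip in L',(140,107),.018),('lip in R',(618,101),.018),('lip out L',(136,83),.018),('lip out R',(622,75),.018),('rail L far in',(131,232),.024),('rail R',(624,232),.024),('axle R end',(655,292),.037)]:
    print(n,ramp(onz(w,wc(q),h)))
# silhouette top edge of roller: nearest tangent; 
a,b=onz(w,wc((140,201)),.037),onz(w,wc((605,190)),.037);print('roller edge @axis z',ramp(a),ramp(b))
for x in(-100,-104,-108):
    # silhouette of cylinder
    th=np.radians(np.arange(0,360,2)); v=[proj(w,W(p,(x+25*np.cos(t),0,37+25*np.sin(t))))[0][1] for t in th]; print(x,'min row',min(v),'obs',wc((372,195))[1])
E
python3 m.py
```

```text
lip in L [-146.6  -62. ]
lip in R [-147.2   52.7]
lip out L [-152.6  -62.6]
lip out R [-153.6   53.5]
rail L far in [-116.9  -64.8]
rail R [-115.9   54.3]
axle R end [-106.    60.3]
roller edge @axis z [-129.8  -59.5] [-131.6   47.9]
-100 min row 235.38028458805866 obs 232.94333333333336
-104 min row 231.8975967154245 obs 232.94333333333336
-108 min row 228.39200689208863 obs 232.94333333333336
```

```bash
python3 - <<'E'
from fit import *
X=W(s.x,(-158,-4,0));X[2]=.031;todo(X,196.7)
E
```

```text
t 4.15 tcp [ 0.5278 -0.1271  0.2166] rot [ 180.     -0.   -163.56] F [-0.14  0.18  0.47] w 0.04976571563067802
shift units [-0.244  0.541  3.713] turn units -0.0441249492279591
```

>>> {"fn": "apply_moves", "kwargs": {
  "plan": [
    [110,[-0.12,0.3,0],-0.04],
    [110,[-0.12,0.24,0.2],0],
    [110,[0,0,0.4],0],
    [110,[0,0,0.5],0],
    [110,[0,0,0.5],0],
    [110,[0,0,0.5],0],
    [110,[0,0,0.5],0],
    [110,[0,0,0.4],0],
    [110,[0,0,0.2],0],
    [110,[0,0,0.1],0],
    [110,[0,0,0],0],
    [110,[0,0,0],0]
  ]
}}

```text
time_s: 5.65
tcp_pos: [0.5325, -0.097, 0.0522]
eef_rot: [-180.0, 0.1, -163.2]
contact_force: [-0.2, 0.5, -0.1]
gripper_width: 0.0499
```

```bash
python3 - <<'E'
from fit import *
X=W(s.x,(-158,-4,0));X[2]=.031;todo(X,196.7)
c=snap('wrist','w2');c=snap('scene','s2');crop('s2',250,60,420,230,3.5,'s2c')
E
```

```text
t 5.65 tcp [ 0.5325 -0.097   0.0522] rot [-1.7999e+02  7.0000e-02 -1.6325e+02] F [-0.18  0.48 -0.11] w 0.049906746078899285
shift units [ 0.018 -0.009  0.425] turn units 0.008612373809218829
```

View pics/w2.png

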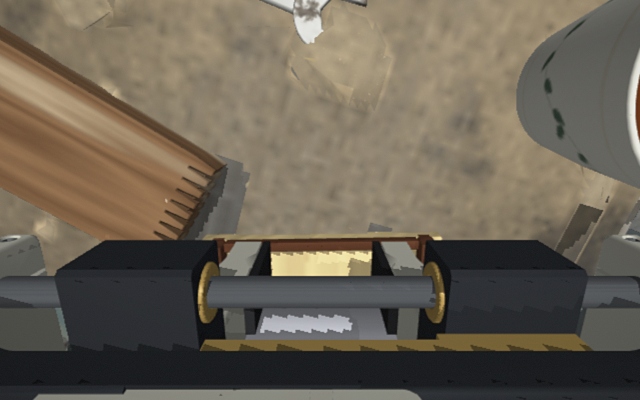

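View pics/s2c.png

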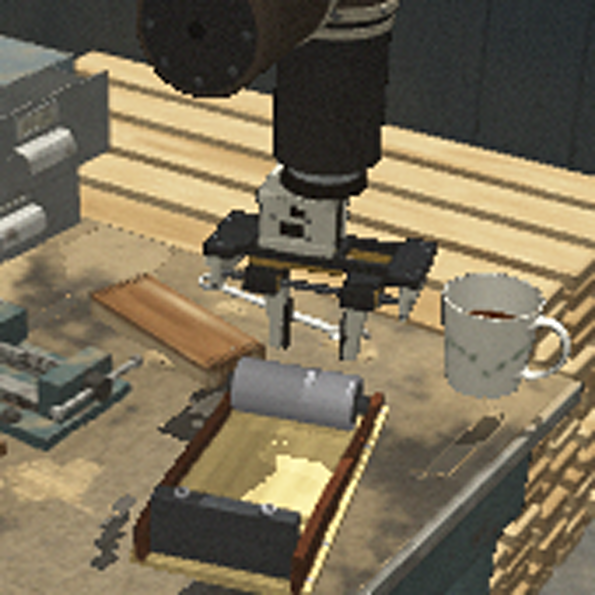

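Wrist view: fingers straddle nothing; the lip shows at row 245, the empty landing to row 275, and the roller at row 323, so the tips are behind it. In the scene view they hover centred behind the roller. Lowering to just under the axis height.

>>> {"fn": "apply_moves", "kwargs": {
  "plan": [
    [110,[0,0,0.1],0],
    [110,[0,0,0.2],0],
    [110,[0,0,0.1],0],
    [110,[0,0,0],0],
    [110,[0,0,0],0]
  ]
}}

```text
time_s: 6.38
tcp_pos: [0.5321, -0.0971, 0.0315]
eef_rot: [-180.0, -0.0, -163.2]
contact_force: [-0.2, -0.2, 0.2]
gripper_width: 0.0496
```

```bash
cat > st.py <<'E'
from m import *
c=get_state();print('t',c['time_s'],'ramp tcp',ramp(c['tcp_pos']),'z',c['tcp_pos'][2].round(4),'F',c['contact_force'].round(2),'yaw',c['eef_rot'][2].round(2))
E
python3 st.py|tail -1
```

```text
t 6.375 ramp tcp [-157.5   -4.4] z 0.0315 F [-0.25 -0.22  0.24] yaw -163.25
```

>>> {"fn": "apply_moves", "kwargs": {
  "plan": [
    [110,[0,0.04,0],0],
    [110,[0,0.04,0],0],
    [110,[0,0.04,0],0],
    [110,[0,0.04,0],0],
    [110,[0,0.03,0],0],
    [110,[0,0.03,0],0],
    [110,[0,0.02,0],0],
    [110,[0,0.02,0],0],
    [110,[0,0.02,0],0],
    [110,[0,0.02,0],0],
    [110,[0,0.02,0],0],
    [110,[0,0.02,0],0]
  ]
}}

```text
time_s: 7.88
tcp_pos: [0.5271, -0.0808, 0.0316]
eef_rot: [-180.0, -0.0, -163.3]
contact_force: [-0.9, 0.3, 0.4]
gripper_width: 0.05
```

```bash
python3 st.py|tail -1; python3 - <<'E'
from h import *
snap('scene','s3');crop('s3',290,100,390,210,5.5,'s3c')
E
```

```text
t 7.875 ramp tcp [-140.4   -4.4] z 0.0316 F [-0.89  0.31  0.37] yaw -163.25
```

View pics/s3c.png

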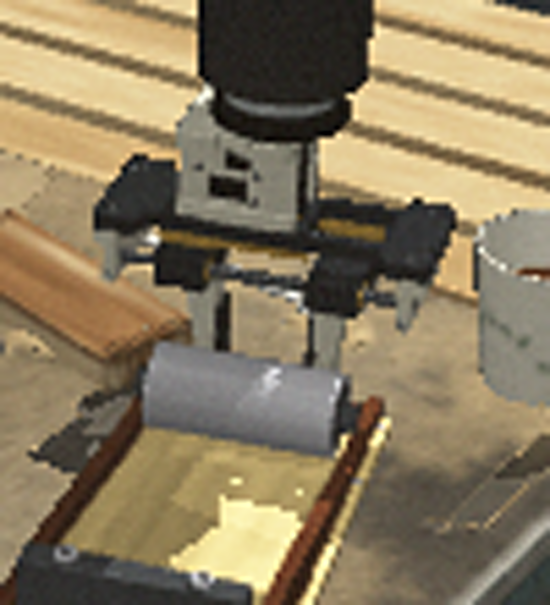

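>>> {"fn": "apply_moves", "kwargs": {
  "plan": [
    [110,[0,0.02,0],0],
    [110,[0,0.02,0],0],
    [110,[0,0.02,0],0],
    [110,[0,0.02,0],0],
    [110,[0,0.02,0],0],
    [110,[0,0.02,0],0],
    [110,[0,0.025,0],0],
    [110,[0,0.03,0],0],
    [110,[0,0.03,0],0],
    [110,[0,0.03,0],0],
    [110,[0,0.035,0],0],
    [110,[0,0.035,0],0]
  ]
}}

```text
time_s: 9.43
tcp_pos: [0.5227, -0.0661, 0.0315]
eef_rot: [180.0, -0.0, -163.3]
contact_force: [0.4, -0.5, 0.7]
gripper_width: 0.05
```

```bash
python3 st.py|tail -1
```

```text
t 9.425 ramp tcp [-125.1   -4.4] z 0.0315 F [ 0.42 -0.49  0.69] yaw -163.25
```

>>> {"fn": "apply_moves", "kwargs": {
  "plan": [
    [110,[0,0.035,0],0],
    [110,[0,0.035,0],0],
    [110,[0,0.035,0],0],
    [110,[0,0.035,0],0],
    [110,[0,0.035,0],0],
    [110,[0,0.035,0],0],
    [110,[0,0.035,0],0],
    [110,[0,0.035,0],0],
    [110,[0,0.035,-0.005],0],
    [110,[0,0.035,-0.005],0],
    [110,[0,0.035,-0.005],0],
    [110,[0,0.035,-0.005],0]
  ]
}}

```text
time_s: 10.92
tcp_pos: [0.5167, -0.046, 0.0326]
eef_rot: [-180.0, 0.0, -163.3]
contact_force: [0.9, -2.3, -0.1]
gripper_width: 0.0501
```

```bash
python3 st.py|tail -1
```

```text
t 10.925 ramp tcp [-104.1   -4.5] z 0.0326 F [ 0.9  -2.32 -0.08] yaw -163.25
```

>>> {"fn": "apply_moves", "kwargs": {
  "plan": [
    [110,[0,0.035,-0.005],0],
    [110,[0,0.035,-0.005],0],
    [110,[0,0.035,-0.005],0],
    [110,[0,0.035,-0.005],0],
    [110,[0,0.035,-0.005],0],
    [110,[0,0.035,-0.005],0],
    [110,[0,0.035,-0.005],0],
    [110,[0,0.035,-0.005],0],
    [110,[0,0.035,-0.005],0],
    [110,[0,0.035,-0.005],0],
    [110,[0,0.035,-0.005],0],
    [110,[0,0.035,-0.005],0]
  ]
}}

```text
time_s: 12.42
tcp_pos: [0.5106, -0.0259, 0.0356]
eef_rot: [-180.0, 0.0, -163.3]
contact_force: [-0.2, -1.7, 1.4]
gripper_width: 0.0498
```

```bash
python3 st.py|tail -1; python3 - <<'E'
from h import *
snap('scene','s4');crop('s4',270,100,390,230,4.5,'s4c')
E
```

```text
t 12.425 ramp tcp [-83.1  -4.5] z 0.0356 F [-0.19 -1.69  1.41] yaw -163.25
```

View pics/s4c.png

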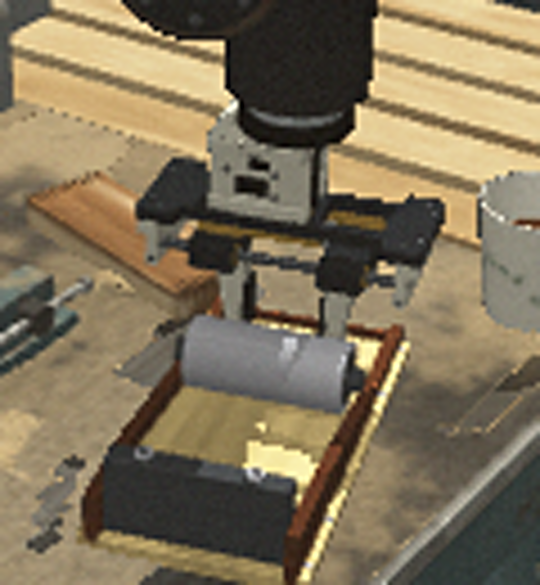

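The roller is on the slope with both tips behind it (crop pixel 235–335, 310), square to the rails, contact about 2 N. Continuing.

>>> {"fn": "apply_moves", "kwargs": {
  "plan": [
    [110,[0,0.04,-0.006],0],
    [110,[0,0.04,-0.006],0],
    [110,[0,0.04,-0.006],0],
    [110,[0,0.04,-0.006],0],
    [110,[0,0.04,-0.006],0],
    [110,[0,0.04,-0.006],0],
    [110,[0,0.04,-0.006],0],
    [110,[0,0.04,-0.006],0],
    [110,[0,0.04,-0.006],0],
    [110,[0,0.04,-0.006],0],
    [110,[0,0.04,-0.006],0],
    [110,[0,0.04,-0.006],0]
  ]
}}

```text
time_s: 13.98
tcp_pos: [0.5036, -0.0029, 0.0392]
eef_rot: [180.0, 0.0, -163.3]
contact_force: [0.4, -1.0, -0.3]
gripper_width: 0.05
```

>>> {"fn": "apply_moves", "kwargs": {
  "plan": [
    [110,[0,0.04,-0.006],0],
    [110,[0,0.04,-0.006],0],
    [110,[0,0.04,-0.006],0],
    [110,[0,0.04,-0.006],0],
    [110,[0,0.04,-0.006],0],
    [110,[0,0.04,-0.006],0],
    [110,[0,0.04,-0.006],0],
    [110,[0,0.04,-0.006],0],
    [110,[0,0.04,-0.006],0],
    [110,[0,0.04,-0.006],0],
    [110,[0,0.04,-0.006],0],
    [110,[0,0.04,-0.006],0]
  ]
}}

```text
time_s: 15.48
tcp_pos: [0.4967, 0.0201, 0.0428]
eef_rot: [-180.0, 0.0, -163.3]
contact_force: [0.7, -1.5, 0.9]
gripper_width: 0.0496
```

```bash
python3 st.py|tail -1
```

```text
t 15.475 ramp tcp [-35.1  -4.6] z 0.0428 F [ 0.65 -1.51  0.88] yaw -163.25
```

>>> {"fn": "apply_moves", "kwargs": {
  "plan": [
    [110,[0,0.04,-0.006],0],
    [110,[0,0.04,-0.006],0],
    [110,[0,0.04,-0.006],0],
    [110,[0,0.04,-0.006],0],
    [110,[0,0.04,-0.006],0],
    [110,[0,0.04,-0.006],0],
    [110,[0,0.04,-0.006],0],
    [110,[0,0.04,-0.006],0],
    [110,[0,0.04,-0.006],0],
    [110,[0,0.04,-0.006],0],
    [110,[0,0.04,-0.006],0],
    [110,[0,0.04,-0.006],0]
  ]
}}

```text
time_s: 16.98
tcp_pos: [0.4898, 0.043, 0.0464]
eef_rot: [-180.0, -0.0, -163.3]
contact_force: [0.6, -2.1, 0.6]
gripper_width: 0.0494
```

>>> {"fn": "apply_moves", "kwargs": {
  "plan": [
    [110,[0,0.04,-0.006],0],
    [110,[0,0.04,-0.006],0],
    [110,[0,0.04,-0.006],0],
    [110,[0,0.04,-0.006],0],
    [110,[0,0.04,-0.006],0],
    [110,[0,0.04,-0.006],0],
    [110,[0,0.04,-0.006],0],
    [110,[0,0.04,-0.006],0],
    [110,[0,0.04,-0.006],0],
    [110,[0,0.04,-0.006],0]
  ]
}}

```text
time_s: 18.23
tcp_pos: [0.484, 0.0622, 0.0494]
eef_rot: [180.0, -0.0, -163.3]
contact_force: [0.9, -1.3, 1.8]
gripper_width: 0.05
```

```bash
python3 st.py|tail -1;  python3 - <<'E'
from h import *
snap('scene','s5');crop('s5',270,100,390,230,4.5,'s5c')
E
```

```text
t 18.225 ramp tcp [ 8.9 -4.7] z 0.0494 F [ 0.86 -1.35  1.8 ] yaw -163.25
```

View pics/s5c.png

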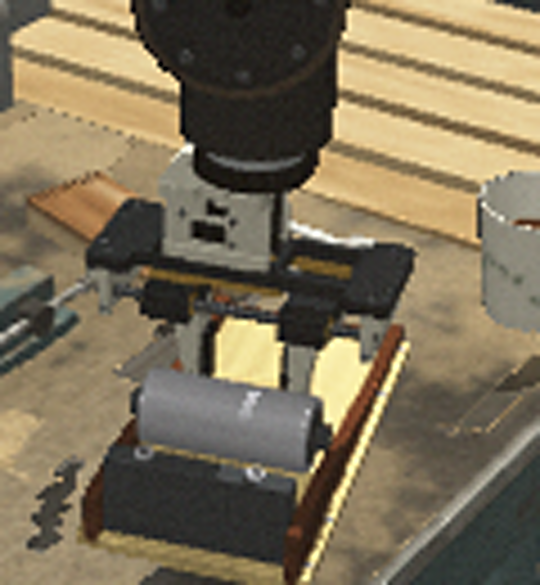

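>>> {"fn": "apply_moves", "kwargs": {
  "plan": [
    [110,[0,0.04,-0.006],0],
    [110,[0,0.04,-0.006],0],
    [110,[0,0.04,-0.006],0],
    [110,[0,0.04,-0.006],0],
    [110,[0,0.04,-0.006],0],
    [110,[0,0.04,-0.006],0],
    [110,[0,0.04,-0.006],0],
    [110,[0,0.035,-0.005],0],
    [110,[0,0.03,-0.004],0],
    [110,[0,0.03,-0.004],0]
  ]
}}

```text
time_s: 19.52
tcp_pos: [0.4787, 0.0801, 0.0521]
eef_rot: [180.0, -0.0, -163.3]
contact_force: [0.2, -1.0, -0.4]
gripper_width: 0.05
```

>>> {"fn": "apply_moves", "kwargs": {
  "plan": [
    [110,[0,0.025,-0.003],0],
    [110,[0,0.025,0],0],
    [110,[0,0.025,0],0],
    [110,[0,0.025,0],0],
    [110,[0,0.025,0],0],
    [110,[0,0.025,0],0]
  ]
}}

```text
time_s: 20.27
tcp_pos: [0.4765, 0.0873, 0.0523]
eef_rot: [180.0, 0.0, -163.3]
contact_force: [1.0, 0.9, 0.2]
gripper_width: 0.0497
```

```bash
python3 st.py|tail -1;  python3 - <<'E'
from h import *
snap('scene','s6');crop('s6',270,100,390,230,4.5,'s6c')
E
```

```text
t 20.275 ramp tcp [35.2 -4.8] z 0.0523 F [0.95 0.87 0.21] yaw -163.25
```

View pics/s6c.png

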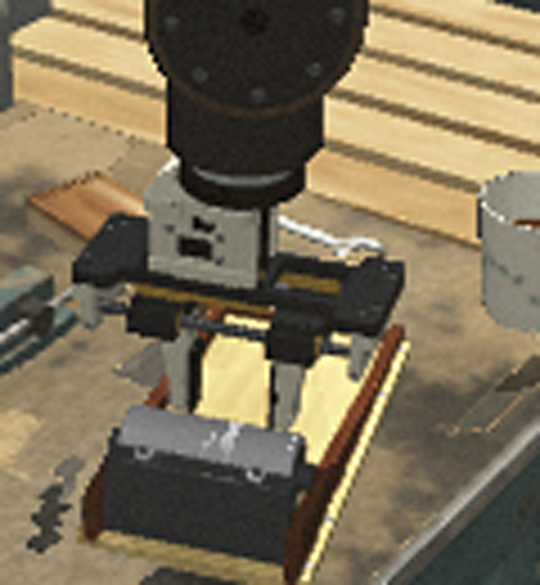

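The roller looks dropped against the stop and the push force is gone. I'll check the pose numerically before backing off.

```bash
python3 - <<'E'
from m import *
snap('scene','s7'); snap('top','t7')
c=load('s7')
def sil(c,x,z,y):
    th=np.radians(np.arange(0,360,3)); v=np.array([proj(c,W(p,(x+25*np.cos(t),y,z+25*np.sin(t))))[0] for t in th]); return v
im=cv2.resize(c['frame'][170:240,270:360],None,fx=7,fy=7,interpolation=cv2.INTER_CUBIC)
for x,z,col in((85.5,50,(0,255,0)),(67.5,57,(0,0,255))):
    for y in(-59,51): cv2.polylines(im,[np.int32((sil(c,x,z,y)-[270,170]+.5)*7)],True,col,1)
cv2.imwrite('pics/s7c.png',im)
crop('t7',290,160,420,262,5.5,'t7c')
E
```

```text
lip in L [-146.6  -62. ]
lip in R [-147.2   52.7]
lip out L [-152.6  -62.6]
lip out R [-153.6   53.5]
rail L far in [-116.9  -64.8]
rail R [-115.9   54.3]
axle R end [-106.    60.3]
roller edge @axis z [-129.8  -59.5] [-131.6   47.9]
-100 min row 235.38028458805866 obs 232.94333333333336
-104 min row 231.8975967154245 obs 232.94333333333336
-108 min row 228.39200689208863 obs 232.94333333333336
```

View pics/s7c.png

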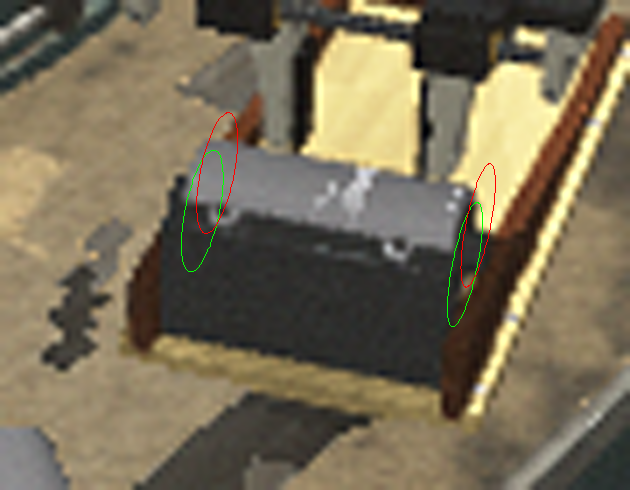

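View pics/t7c.png

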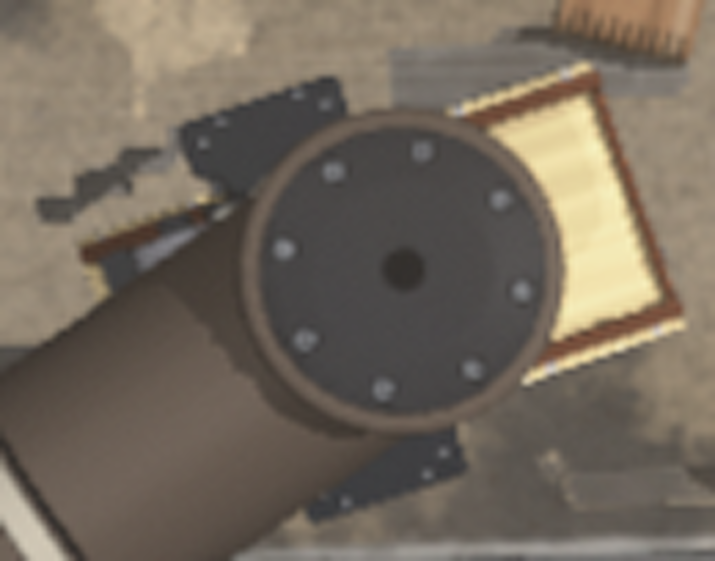

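The roller's top edge (row ~145 in the crop) matches the green seated outline (150), not the red crest outline (113). Force is about zero, so it is seated. Backing off and rising.

>>> {"fn": "apply_moves", "kwargs": {
  "plan": [
    [110,[0,-0.1,0],0],
    [110,[0,-0.2,-0.1],0],
    [110,[0,-0.2,-0.3],0],
    [110,[0,-0.4,-0.5],0],
    [110,[0,-0.5,-0.6],0],
    [110,[0,-0.6,-0.6],0],
    [110,[0,-0.7,-0.6],0],
    [110,[0,-0.7,-0.6],0],
    [110,[0,-0.7,-0.3],0],
    [110,[0,-0.5,0],0],
    [110,[0,-0.2,0],0],
    [110,[0,0,0],0]
  ]
}}

```text
time_s: 21.92
tcp_pos: [0.5453, -0.1433, 0.232]
eef_rot: [180.0, -0.0, -163.3]
contact_force: [0.1, 0.2, 0.6]
gripper_width: 0.0501
```

```bash
python3 - <<'E'
from h import *
snap('scene','s8'); snap('top','t8')
crop('t8',250,150,490,270,3.3,'t8c');crop('s8',260,120,420,240,4.5,'s8c')
E
python3 st.py|tail -1
```

```text
t 22.025 ramp tcp [-204.6   -4. ] z 0.2321 F [-0.1   0.21  0.01] yaw -163.26
```

View pics/t8c.png

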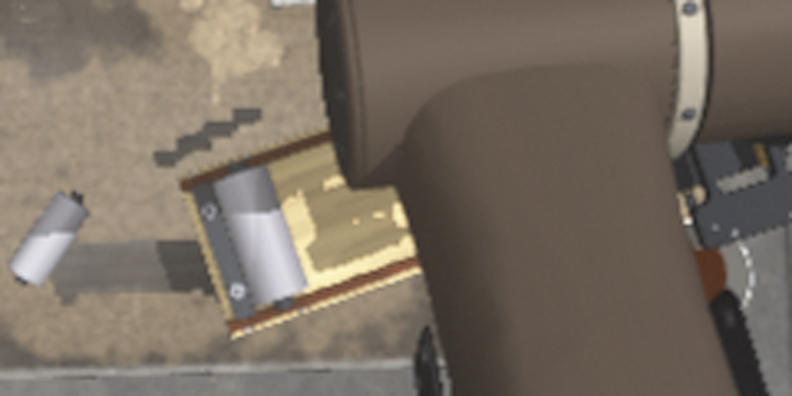

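View pics/s8c.png

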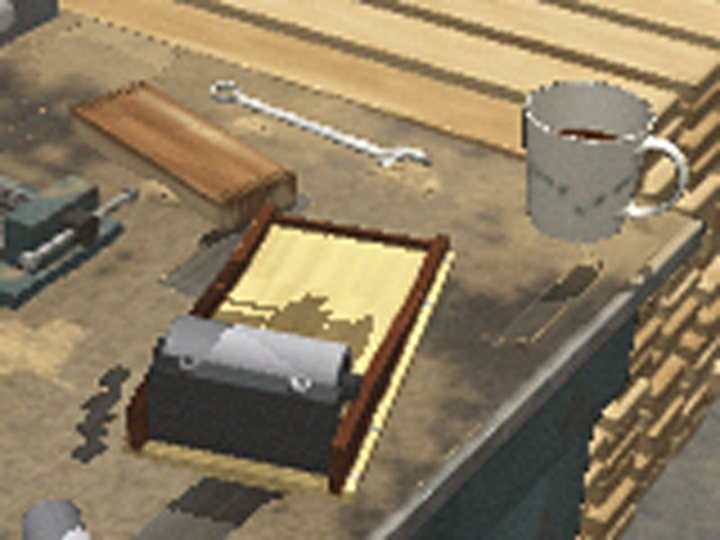

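```bash
python3 - <<'E' | tail -2
from m import *
T8=load('t8')
for q in((244,172),(276,298)):print('axis end',ramp(onz(T8,np.array(q)/3.3+[250,150]-.35,.05)))
E
python3 -c "
from plant import close_job;print(close_job())"
```

```text
axis end [ 82.2 -57.7]
axis end [90.2 52.1]
the job is handed in; nothing more can be done
None
```

I pushed the larger roller, the one on the ramp's landing, up the slope with both fingertips behind it. The push ran at about 8–16 mm/s with roughly 2 N of contact force. At the crest it dropped into the seat, and I then backed the arm off and handed the job in at about 22 s.

**Last checks:**
- **Seating:** Both camera views show the roller lying against the stop bar. The top view puts its axis at about ramp x = 86 mm on average; 88 mm is expected and my ramp fit is good to about 3 mm. The two axle-end readings were 82 and 90 mm, a spread I put down to coarse pixel reading.
- **Arm clear:** The tool force reads about 0 N and the arm touches nothing.
- **Other objects:** The mug and spanner look unmoved in the scene view. I never went near the pot, and it was outside my final crops, so I did not check it again.

**Disagreement:** The wrist view placed the track about 4 mm to one side of where my first fit had it. The axle positions agreed with the wrist view, so I centred the push on that.

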